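# Clear and hold open the sole-warming box

### The arm

A 6-joint arm with a two-finger parallel gripper is mounted at the origin on the work surface. World frame = base frame: x ahead of the robot, y to its left, z up, the work surface at z = 0. Lengths are in m, angles in rad, forces in N, time in s.
With the tool pointing down it reaches from about 0.35 to 0.975 m from the base axis. Payload 4.9 kg.
Tool frame: the origin (TCP) lies between the finger pads; the fingertips stand 19 mm ahead of it and the grasp point (between the pads) is the TCP; z points along the fingers, y is the line along which they close (so a half turn about z gives the same grasp; the last joint's range is limited). The gripper opens to 85 mm and grips with 20 to 120 N. Pads are 22 mm wide; open, the fingers measure 114 mm over their backs; the gripper's body (76 mm by 85 mm) begins 54 mm behind the grasp point. The pads swing forward as they close: fully open they stand 13 mm farther back than shut.
Start: joints at [-1.457, 0.053, 1.613, -0, 1.476, -0.119], TCP at [0.144, -0.608, 0.215] pointing down, gripper open.
Joint ranges: [-3.01, 3.01], [-1.01, 2.22], [0.06, 2.58], [-1.02, 4.17], [0.09, 2.62], [-3.14, 3.14]. Speed limits (rad/s): [2.57, 2.57, 3.14, 3.14, 3.14, 3.14].

### API

Orientations are given as a rotation vector (axis times angle).
In Python, from station import ctrl gives the robot as it stands. The module is installed in compiled form; this text tells all that it offers.
- The arm moves only by the tool servo_tool, never from a script. Its argument "increments" is a list that holds one entry, the list of rows, each a list of 5 numbers: the finger opening in cm, from 0 to 8.54, then the shift along the tool's x, y, z in cm, then the turn about the tool's z in degrees. A call has 1 to 5 rows; each row is the pose to reach, as a shift and turn from the pose commanded when the call began, along the tool's axes at that moment; what a row does not reach only later rows make up. A row lasts 1/10 s, in which the tool goes at most 50 mm and 8.59 degrees, less where a joint would pass 70% of its speed; a pose out of reach is approached as far as the arm can. A call with a gripper value outside its range is refused whole. The fingers move at their own pace and stop on an object; "newtons" is the grip in N (left out, the last holds). Time passes only in rows, so rows that repeat a pose let the fingers close. It gives the time, the measured TCP pose, the force, the opening and the grip force at its end, in the units of the state.
- ctrl.get_obs(): the state, without advancing time (a new reading comes with each control period).
- ctrl.get_image(name): name is "scene" or "top"; returns a dict with "img" (420x560x3 uint8, red, green, blue), "fx", "fy", "cx", "cy" (pixels), "rvec" (rotation vector, rad) and "tvec" (3), from world to camera coordinates, as OpenCV has them. Camera axes: x right, y down, z forward; pixel columns grow to the right and rows downward; lengths in m; the calibration is good to about 2 mm. A picture is of the moment at which its call begins. There is no depth.
- ctrl.finish_job(): hands the job in; it is judged then, once.
The state is a dict: "t": time; "q": joint angles; "dq": joint speeds; "effort": joint torques, N m; "tool_pos": TCP position; "tool_rot": TCP orientation; "contact_force": force on the tool from outside, world axes, zero at the start; "wrist_torque": the same for the moment, N m; "opening": finger opening in m; "grip_force": force on a finger pad.
Only numpy, scipy, OpenCV 4.12 (cv2) and the standard library are available. Lean on these libraries where they do the work, as an engineer would, in place of code of your own. Each camera call takes 0.05 s, during which the arm holds its last target. There are 200 camera calls.

### The job

Somebody left the little tote of thread reels standing on the lid of the sole-warming box: take it off and hang it by its handle on the two-pronged hook, and let go of it. Then lift the box's sprung lid by its bar until the lid lies in line with the pointer arm at its side, and hold it still there: finish still holding the lid, because it springs shut if let go. Leave the pointer arm as it is set, and do not disturb the shoe, last, bottle and hammer on the bench.

Things in the scene. Friction and masses are not known exactly. Their poses are not given: they have to be found in the camera images.
- tote_bar (a point): Middle of the tote's carrying handle: a level round bar 10 mm thick along the tote's y, on two uprights (95 mm free width between them), centre 130 mm above the tote's underside; 75 mm free height between bar and tray rim. Axes: x across the bar, y along it, z up. The tote starts upright on the shut lid and balances under the bar.
- tote: Loose tote (0.2 to 0.45 kg): open aluminium tray 60 (x) x 110 (y) x 50 mm high holding thread reels, with a rigid steel handle over its middle. Origin: centre of its underside, 130 mm below the handle bar's middle.
- hook_seat (a point): Where the handle bar is to hang: midway between the two prongs, level with their tops, 164 mm above the bench. Prongs point to its -x, y runs from prong to prong, z up. A hung bar lies across both prongs, its centre 5 mm above this point. Come from the front (-x side), prongs passing under the bar and over the tray, then lower.
- stand: Fixed hook stand; origin on the bench, hook_seat 70 mm towards its -x. Two 8 mm round prongs at y = +-36 mm (64 mm open between), level from x = +35 to -95 mm, their ends then turned up 16 mm higher, reaching x = -111 mm. A 25 mm square post at x = +35 mm, no higher than 166 mm. Base plate 160 x 140 x 12 mm.
- lid_bar (a point): Middle of the lid's lifting bar: round steel, 12 mm thick, along y, 88 mm free between its posts, 37 mm above the lid's top and 9 mm before its front edge. Moves with the lid: from lid_hinge 215 mm towards the front (lid's -x) and 45 mm up (lid's z). 135 mm above the bench when shut. Axes are the lid's: x front to hinge, z out of its top.
- lid_hinge (a point): Point on the lid's hinge axis, midway along it; the axis runs along y at the box's far upper edge, 90 mm above the bench. Axes as lid_bar.
- lid (a joint): Opening angle of the flat 206 x 220 x 8 mm lid, rad: 0 shut and level, growing as its front edge rises (at most 1.3). A spring and the weight (0.35 kg) pull it shut: lifting at the bar takes about 3.5 N at first, 5 to 9 N at the pointer's angles. It rises while the bar is followed round the hinge.
- pointer (a joint): Angle of the pointer arm above level, rad, about the lid's hinge axis and counted the same way: the lid is in line with the arm when joint lid equals it. Set between 0.35 and 0.70, held by stiff friction; not to be moved.
- pointer_tip (a point): Centre of the round end (20 mm) of the slim black pointer arm, which runs 150 mm forward from the hinge axis, 132 mm to the box's left (+y) of its middle, 22 mm outside the lid's edge. Axes: x along the arm towards the hinge, y along the hinge.
- box: Fixed sole-warming box: open-topped blue steel case 200 (x) x 220 (y) x 90 mm high under the lid, front to its -x; origin: centre of its underside. The shut lid's top is 98 mm above the bench. It stands on one side of the bench's middle and the hook stand on the other, either way round.
- shoe: Bystander: a beige shoe, 220 x 70 x 68 mm; origin under its middle. Do not disturb.
- last: Bystander: an aluminium shoe last, about 180 x 70 x 85 mm; origin under its middle. Do not disturb.
- bottle: Bystander: an upright bottle 60 mm across, 150 mm high; origin under its middle. Do not disturb.
- hammer: Bystander: a hammer lying on the bench; origin in its middle underneath. Do not disturb.
Mind the look-alikes: they are no part of the job. What is shaped like the tote but purple is not meant. What is shaped like the stand but green is not meant.

How it is judged:
On the way, in this order (a step that is already met when the one before it is completed fails the run):
1. the tote hangs by its handle on both prongs, let go (x of tote_bar in the frame of hook_seat between -0.035 and 0.075 m and y of tote_bar in the frame of hook_seat between -0.03 and 0.03 m and z of tote_bar in the frame of hook_seat between -0.003 and 0.015 m and angle between tote_bar's own z axis and vertical below 0.3 rad and contact force between tote and stand above 1 N and contact force between tote and the arm below 0.3 N), for 0.3 s.
2. the lid is held in line with the pointer arm (angle between the x axis of lid_bar and the x axis of pointer_tip, either way round below 0.08 rad and contact force between lid and the fingers above 1.5 N and velocity of joint lid between -0.1 and 0.1 rad/s and contact force between lid and tote below 0.3 N), for 0.3 s.
At the end, for the whole second after the job is handed in: The tote hangs upright (within 0.3 rad) by its handle bar on the prongs, untouched by the robot, and the fingers hold the lid still (below 0.1 rad/s) within 0.08 rad of the pointer arm's angle, with nothing else carrying it (all of step 1 and all of step 2); the arm keeps its last pose, push and grip.
It fails at once if the pointer arm was shifted (distance of pointer_tip from where it was at the start of the episode above 0.01 m).
It fails at once if a finished shoe was disturbed (distance of shoe from where it was at the start of the episode above 0.03 m or angle between shoe's own z axis and vertical above 0.5 rad).
It fails at once if the shoe last was disturbed (distance of last from where it was at the start of the episode above 0.03 m or angle between last's own z axis and vertical above 0.5 rad).
It fails at once if the bottle was disturbed (distance of bottle from where it was at the start of the episode above 0.03 m or angle between bottle's own z axis and vertical above 0.5 rad).
It fails at once if the hammer was disturbed (distance of hammer from where it was at the start of the episode above 0.03 m or angle between hammer's own z axis and vertical above 0.5 rad).
It also fails if it takes over 61 s, if anything falls off the work surface, if the arm or the gripper's body presses on something with over 40 N, if the wrist force passes 120 N, or if a joint passes its speed limit or range.

## Working session

There is one attempt and no reset: what is moved stays moved. The work goes in short steps, Python scripts to look and compute and a tool call to move; the robot and the scene stay as the last step left them, time stands still between calls to the robot, and variables do not carry over. Pictures are saved under pics/ and viewed, at most 13 in all, crops included, and the job is handed in when it is done.

Besides the shell and the picture viewer there is one more tool, called by a JSON object that holds its "fn" and its "kwargs". servo_tool: Moves the arm, as the interface text tells. Its arguments: {"type":"object","properties":{"increments":{"type":"array"},"newtons":{"type":"number"}},"required":["increments"]}

```bash
mkdir -p pics; cat > h.py <<'E'
import numpy as np, cv2
from station import ctrl
def cam(n):
    d=ctrl.get_image(n); d['R']=cv2.Rodrigues(np.array(d['rvec'],float))[0]; d['t']=np.array(d['tvec'],float).ravel()
    return d
def ray(d,u,v):
    r=d['R'].T@np.array([(u-d['cx'])/d['fx'],(v-d['cy'])/d['fy'],1.]); o=-d['R'].T@d['t']; return o,r/np.linalg.norm(r)
def plane(d,u,v,z):
    o,r=ray(d,u,v); return o+r*(z-o[2])/r[2]
def proj(d,p):
    c=d['R']@np.array(p,float)+d['t']; return np.array([d['fx']*c[0]/c[2]+d['cx'],d['fy']*c[1]/c[2]+d['cy']])
def tri(d1,a,d2,b):
    o1,r1=ray(d1,*a); o2,r2=ray(d2,*b)
    s=np.linalg.lstsq(np.c_[r1,-r2],o2-o1,rcond=None)[0]; p,q=o1+s[0]*r1,o2+s[1]*r2
    return (p+q)/2,np.linalg.norm(p-q)
def save(d,f,crop=None,k=1):
    im=d['img'][:,:,::-1]
    if crop: x0,y0,x1,y1=crop; im=im[y0:y1,x0:x1]
    cv2.imwrite('pics/'+f,cv2.resize(im,None,fx=k,fy=k,interpolation=cv2.INTER_CUBIC))
E
python3 - <<'E'
from h import *
np.set_printoptions(precision=3,suppress=True)
for n in('scene','top'):
    d=cam(n); save(d,n+'0.png',k=1.4); print(n,-d['R'].T@d['t'],d['fx'],d['R'][2])
    np.save(n+'0.npy',d,allow_pickle=True)
print(ctrl.get_obs())
E
```

```text
scene [ 1.13  -0.96   0.999] 508.8474211586454 [-0.424  0.665 -0.615]
top [0.312 0.002 1.539] 410.275879693242 [ 0.18  -0.003 -0.984]
{'t': 0.1, 'q': array([-1.457,  0.053,  1.614,  0.   ,  1.476, -0.119]), 'dq': array([-0.002, -0.   , -0.003, -0.001,  0.001,  0.   ]), 'effort': array([  0.001, -39.491, -37.136,  -0.   ,   0.004,   0.   ]), 'tool_pos': array([ 0.144, -0.608,  0.214]), 'tool_rot': array([-3.118, -0.365, -0.   ]), 'contact_force': array([ 0.215, -0.817, -0.192]), 'wrist_torque': array([ 0.075, -0.013, -0.   ]), 'grip_force': 0.0, 'opening': 0.08575301910128251}
```

View pics/scene0.png

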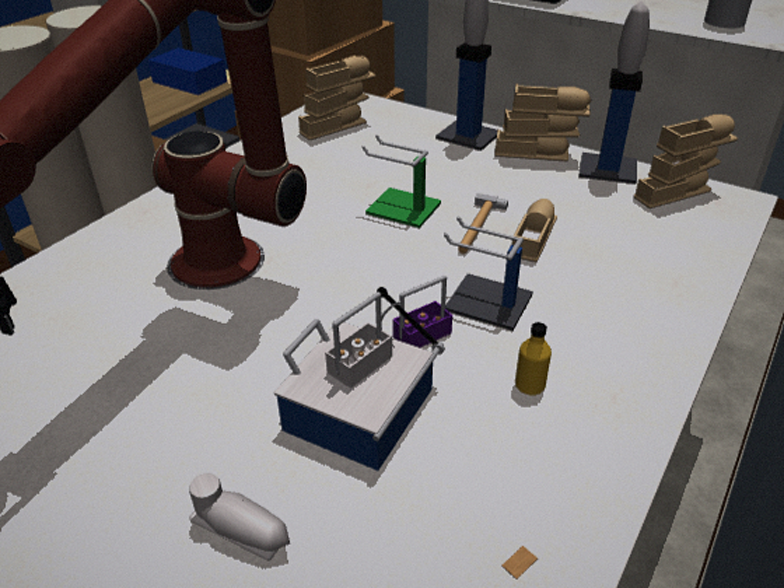

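View pics/top0.png

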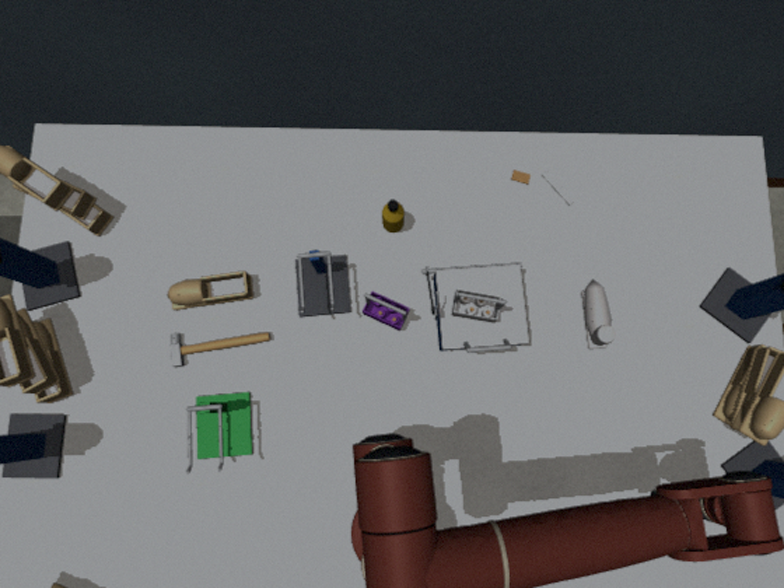

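The targets, in displayed (1.4x) pixels:
- **Tote:** grey, scene (360,345), top (478,306). The look-alike is the purple one at scene (423,322), top (387,310).
- **Stand:** dark base with blue post, scene (495,270), top (323,284). The look-alike is the green one at scene (405,185), top (223,425).
- **Lid bar:** scene (303,340), top (487,348).
- **Pointer:** black arm with its tip at scene (382,291).

I choose the grey tote and the blue/dark stand, and check them in a close crop.

```bash
python3 - <<'E'
from h import *
a=np.load('scene0.npy',allow_pickle=True).item(); b=np.load('top0.npy',allow_pickle=True).item()
f=lambda d,x0,y0,x1,y1,k:cv2.resize(d['img'][y0:y1,x0:x1,::-1],None,fx=k,fy=k,interpolation=cv2.INTER_CUBIC)
cv2.imwrite('pics/s1.png',f(a,195,145,395,295,4))   # crop origin (195,145) k4
cv2.imwrite('pics/t1.png',f(b,200,165,400,265,4))   # origin (200,165)
E
```

```text
(no output)
```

View pics/s1.png

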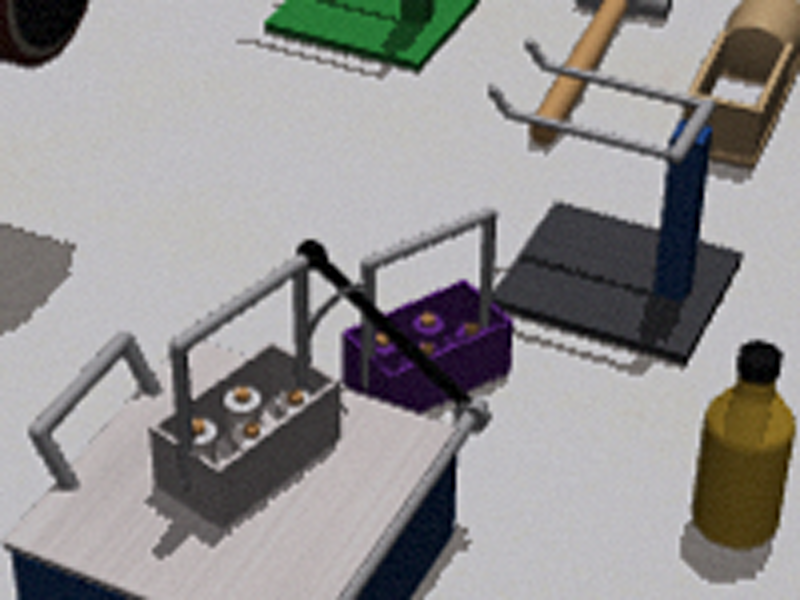

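View pics/t1.png

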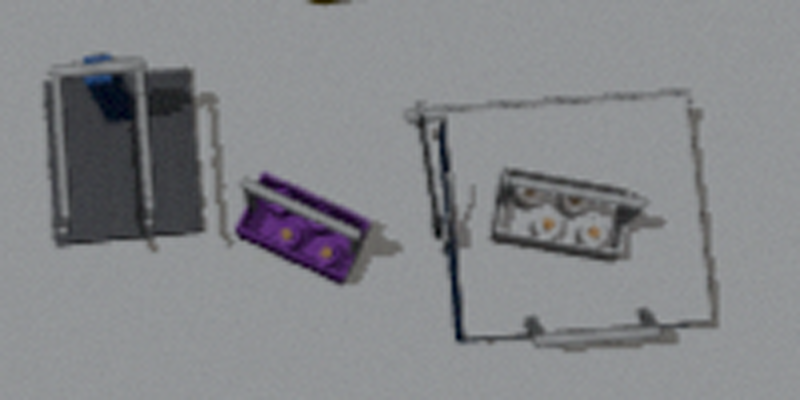

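```bash
python3 - <<'E'
from h import *
np.set_printoptions(precision=4,suppress=True)
a=np.load('scene0.npy',allow_pickle=True).item(); b=np.load('top0.npy',allow_pickle=True).item()
S=lambda u,v:(195+u/4,145+v/4); T=lambda u,v:(200+u/4,165+v/4)
P={'tote+y':((302,260),(505,174)),'tote-y':((180,345),(645,203)),
'railL':((710,105),(55,70)),'railR':((678,152),(142,66)),'tipL':((532,45),(64,235)),'tipR':((493,90),(151,247)),
'lidbar+y':((127,338),(537,342)),'lidbar-y':((40,432),(675,333)),'ptip':((311,254),(438,237)),'phinge':((478,412),(412,115))}
for k,(s,t) in P.items(): print(k,*tri(a,S(*s),b,T(*t)))
# plane-based
print('lid corners z.098',[plane(b,*T(*p),.098)[:2] for p in[(443,113),(688,95),(716,322),(460,338)]])
print('base z.012',[plane(a,*S(*p),.012)[:2] for p in[(560,204),(742,254),(685,360),(495,298)]])
print('tote bar z.228 top',[plane(b,*T(*p),.228)[:2] for p in[(505,174),(645,203)]],'scene',[plane(a,*S(*p),.228)[:2] for p in[(302,260),(180,345)]])
print('lidbar z.135 top',[plane(b,*T(*p),.135)[:2] for p in[(537,342),(675,333)]],'scene',[plane(a,*S(*p),.135)[:2] for p in[(127,338),(40,432)]])
print('rails z.160',[plane(b,*T(*p),.160)[:2] for p in[(58,70),(142,66)]],[plane(a,*S(*p),.160)[:2] for p in[(710,105),(678,152)]])
E
```

```text
tote+y [ 0.5756 -0.1402  0.2265] 0.005414906781186878
tote-y [ 0.5571 -0.2506  0.2282] 0.004750276343644874
railL [0.6781 0.2448 0.1589] 0.002278503272799687
railR [0.6841 0.1705 0.1621] 0.0069009952952539194
tipL [0.5334 0.23   0.1706] 0.006764573377704632
tipR [0.5307 0.1606 0.1659] 0.020214252322003173
lidbar+y [ 0.4518 -0.1743  0.1317] 0.004287479652074343
lidbar-y [ 0.4644 -0.2873  0.142 ] 0.01532027871524407
ptip [ 0.5364 -0.0846  0.1772] 0.008942084844717757
phinge [ 0.6608 -0.0685  0.0852] 0.002425033183984649
lid corners z.098 [array([ 0.659 , -0.0965]), array([ 0.6794, -0.3182]), array([ 0.4736, -0.3381]), array([ 0.456 , -0.1122])]
base z.012 [array([0.5568, 0.2584]), array([0.7096, 0.2756]), array([0.7258, 0.1349]), array([0.5711, 0.124 ])]
tote bar z.228 top [array([ 0.5775, -0.1384]), array([ 0.5553, -0.2522])] scene [array([ 0.5747, -0.1437]), array([ 0.5587, -0.2488])]
lidbar z.135 top [array([ 0.4499, -0.1753]), array([ 0.4595, -0.2939])] scene [array([ 0.456 , -0.1759]), array([ 0.4652, -0.277 ])]
rails z.160 [array([0.6769, 0.2414]), array([0.6816, 0.1688])] [array([0.6794, 0.2443]), array([0.6853, 0.1764])]
```

The crops confirm the choice. The grey tote's bar spans scene crop (180,345)–(302,260), at 0.228 m as it must. The dark stand's prongs run (493,90)/(532,45) to the blue post, at 0.16 m as given. The pointer tip is at (311,254) and the lid bar at (40,432)–(127,338).

Next, a helper to work out the moves.

```bash
cat > g.py <<'E'
import sys; from h import *
# g.py x y z yawdeg(tool y axis; '-' keeps): shift in tool cm, turn deg
o=ctrl.get_obs(); R=cv2.Rodrigues(np.array(o['tool_rot'],float))[0]; p=np.array(o['tool_pos'])
cur=np.degrees(np.arctan2(R[1,1],R[0,1]))
print('t',o['t'],'p',p.round(4),'yaw',cur.round(2),'z',R[:,2].round(3))
for a in sys.argv[1:]:
    x,y,z,w=a.split(','); s=R.T@(np.array([x,y,z],float)-p)*100
    print(a,'shift',s.round(2),'turn',0 if w=='-' else round(-((float(w)-cur+90)%180-90),1))
E
python3 g.py .2,-.55,.33,-10 .38,-.38,.33,-10 .566,-.196,.33,-10
```

```text
t 0.1 p [ 0.1441 -0.6075  0.2139] yaw -76.66 z [-0.     0.002 -1.   ]
.2,-.55,.33,-10 shift [  6.77  -4.33 -11.6 ] turn -66.7
.38,-.38,.33,-10 shift [ 28.2  -16.72 -11.57] turn -66.7
.566,-.196,.33,-10 shift [ 50.55 -30.33 -11.54] turn -66.7
```

{"fn": "servo_tool", "kwargs": {"increments": [[[8.5, 2, -1.2, -4, -8], [8.5, 4, -2.5, -8, -16], [8.5, 7, -4.2, -11, -24], [8.5, 11, -6.6, -11.5, -32], [8.5, 15, -9, -11.5, -40]]], "newtons": 40}}

```text
t: 0.6
tool_pos: [0.2703, -0.4855, 0.3322]
tool_rot: [2.801, 1.415, -0.0]
contact_force: [0.4, 0.2, -0.4]
opening: 0.0852
grip_force: 0.0
```

```bash
python3 g.py .38,-.38,.33,-10 .566,-.196,.33,-10
```

```text
t 0.6 p [ 0.2703 -0.4855  0.3322] yaw -36.4 z [ 0.001 -0.003 -1.   ]
.38,-.38,.33,-10 shift [15.    2.56  0.2 ] turn -26.4
.566,-.196,.33,-10 shift [40.85  6.62  0.17] turn -26.4
```

{"fn": "servo_tool", "kwargs": {"increments": [[[8.5, 4.5, 0.7, 0, -7], [8.5, 9, 1.4, 0, -14], [8.5, 13.5, 2.1, 0, -20], [8.5, 18, 2.9, 0, -26.4], [8.5, 22.5, 3.6, 0, -26.4]]]}}

```text
t: 1.1
tool_pos: [0.4335, -0.3253, 0.3296]
tool_rot: [-2.409, -2.016, 0.0]
contact_force: [1.9, -1.4, -0.4]
opening: 0.0854
grip_force: 0.0
```

```bash
python3 g.py .566,-.196,.33,-10
```

```text
t 1.1 p [ 0.4335 -0.3253  0.3296] yaw -10.16 z [-0.  0. -1.]
.566,-.196,.33,-10 shift [15.06 10.76 -0.04] turn -0.2
```

{"fn": "servo_tool", "kwargs": {"increments": [[[8.5, 3.8, 2.7, 0, 0], [8.5, 7.6, 5.4, 0, 0], [8.5, 11.4, 8.1, 0, 0], [8.5, 14.8, 10.5, 0, 0], [8.5, 14.8, 10.5, 0, 0]]]}}

```text
t: 1.6
tool_pos: [0.5645, -0.1962, 0.3289]
tool_rot: [-2.404, -2.019, -0.001]
contact_force: [-0.6, -0.3, -1.0]
opening: 0.0847
grip_force: 0.0
```

```bash
python3 g.py .566,-.196,.228,-10; python3 - <<'E'
from h import *
a=cam('scene'); save(a,'s2.png',(215,150,365,290),4)
E
```

```text
t 1.6 p [ 0.5645 -0.1962  0.3289] yaw -9.93 z [-0.001  0.002 -1.   ]
.566,-.196,.228,-10 shift [ 0.03  0.16 10.09] turn 0.1
```

View pics/s2.png

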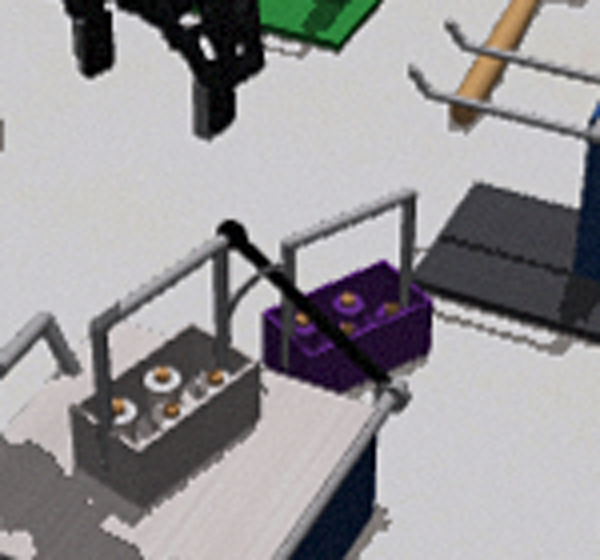

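The open fingers, crop (92,75) and (210,135), straddle the grey bar, whose middle is at (162,283). I descend.

{"fn": "servo_tool", "kwargs": {"increments": [[[8.5, 0, 0.1, 4, 0], [8.5, 0, 0.1, 8, 0], [8.5, 0, 0.1, 10.2, 0], [8.5, 0, 0.1, 10.2, 0], [2, 0, 0.1, 10.2, 0]]]}}

```text
t: 2.15
tool_pos: [0.5628, -0.201, 0.2284]
tool_rot: [-2.412, -2.012, 0.001]
contact_force: [0.8, -0.1, -0.2]
opening: 0.073
grip_force: 0.0
```

{"fn": "servo_tool", "kwargs": {"increments": [[[0.3, 0, 0, 0, 0], [0.3, 0, 0, 0, 0], [0.3, 0, 0, 0, 0], [0.3, 0, 0, 0, 0], [0.3, 0, 0, 0, 0]]], "newtons": 60}}

```text
t: 2.65
tool_pos: [0.5634, -0.2002, 0.2285]
tool_rot: [2.411, 2.014, 0.0]
contact_force: [1.1, 0.7, 0.8]
opening: 0.0031
grip_force: 0.0
```

The fingers closed past 10 mm, so they missed the bar. I look again.

```bash
python3 - <<'E'
from h import *
a=cam('scene'); b=cam('top')
f=lambda d,x0,y0,x1,y1,k:cv2.resize(d['img'][y0:y1,x0:x1,::-1],None,fx=k,fy=k,interpolation=cv2.INTER_CUBIC)
A=f(a,215,170,315,280,4);B=f(b,290,185,390,295,4)
cv2.imwrite('pics/m3.png',np.hstack([A,B]))
o=ctrl.get_obs()
print(proj(a,o['tool_pos'])*4-np.array([215,170])*4, proj(b,o['tool_pos'])*4-np.array([290,185])*4+[400,0],o['tool_pos'])
E
```

```text
[154.14266277 202.7719325 ] [621.00692369 112.2569268 ] [ 0.56329365 -0.2001776   0.22816622]
```

View pics/m3.png

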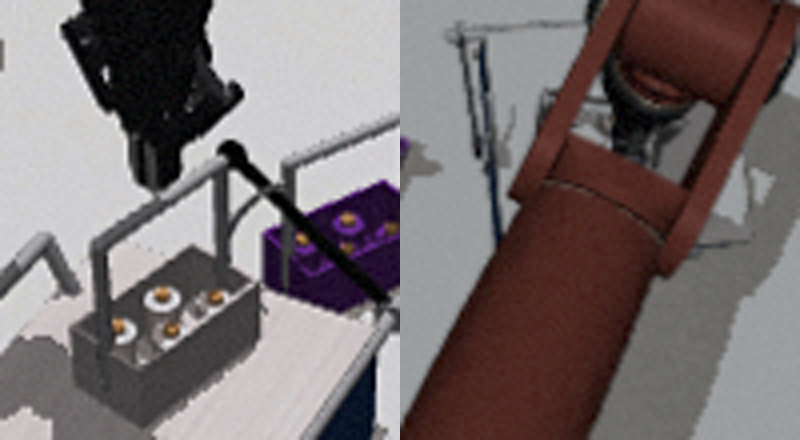

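```bash
python3 - <<'E'
from h import *
np.set_printoptions(precision=2,suppress=True)
a=cam('scene')
w=np.radians(-10); d=np.array([np.cos(w),np.sin(w),0])
for s in(-1,1):
  for h in (.006,.019): print(s,h,(proj(a,np.array([.5645,-.1962,.3289-h])+s*.05*d)-[215,150])*4)
for h in(0,.006,.019,.04,.054): print('closed',h,(proj(a,np.array([.5633,-.2002,.2282-h]))-[215,170])*4)
o=ctrl.get_obs(); print(o['tool_pos'],o['q'])
for z in(.2,.228,.25): print('tip px',plane(a,215+155/4,170+190/4,z), 'bar mid',plane(a,215+(100+225)/8,170+(245+162)/8,z))
E
```

```text
-1 0.006 [ 92.77 118.1 ]
-1 0.019 [ 94.05 136.31]
1 0.006 [216.77 186.19]
1 0.019 [217.24 204.77]
closed 0 [154.13 202.75]
closed 0.006 [154.52 210.49]
closed 0.019 [155.36 227.08]
closed 0.04 [156.7  253.45]
closed 0.054 [157.57 270.72]
[ 0.56 -0.2   0.23] [-0.47 -0.02  1.66 -0.    1.5  -0.29]
tip px [ 0.54 -0.16  0.2 ] bar mid [ 0.55 -0.17  0.2 ]
tip px [ 0.56 -0.19  0.23] bar mid [ 0.57 -0.2   0.23]
tip px [ 0.57 -0.21  0.25] bar mid [ 0.58 -0.22  0.25]
```

The fingertips appear at crop (155,190), about 30 mm higher than the tool reading gives, straight above the bar. The columns agree, so the offset is in z. I open, go 3 cm lower, and watch the force.

{"fn": "servo_tool", "kwargs": {"increments": [[[8.5, 0, 0, -1, 0], [8.5, 0, 0, -1, 0], [8.5, 0, 0, -1, 0], [8.5, 0, 0, -1, 0], [8.5, 0, 0, -1, 0]]]}}

```text
t: 3.3
tool_pos: [0.5632, -0.2001, 0.2379]
tool_rot: [-2.411, -2.014, 0.0]
contact_force: [-1.0, -0.4, -0.5]
opening: 0.0752
grip_force: 0.0
```

{"fn": "servo_tool", "kwargs": {"increments": [[[8.5, 0, 0, 1.5, 0], [8.5, 0, 0, 3, 0], [8.5, 0, 0, 4.2, 0], [8.5, 0, 0, 4.2, 0], [3, 0, 0, 4.2, 0]]]}}

```text
t: 3.8
tool_pos: [0.5629, -0.2, 0.1951]
tool_rot: [-2.41, -2.013, 0.001]
contact_force: [0.2, 0.7, -0.1]
opening: 0.0728
grip_force: 0.0
```

{"fn": "servo_tool", "kwargs": {"increments": [[[0.3, 0, 0, 0, 0], [0.3, 0, 0, 0, 0], [0.3, 0, 0, 0, 0], [0.3, 0, 0, 0, 0], [0.3, 0, 0, 0, 0]]], "newtons": 60}}

```text
t: 4.3
tool_pos: [0.5636, -0.2003, 0.1967]
tool_rot: [2.41, 2.014, 0.001]
contact_force: [-0.5, 0.5, 2.0]
opening: 0.0078
grip_force: 58.4
```

```bash
python3 g.py .566,-.196,.35,-10; python3 - <<'E'
from h import *
a=cam('scene'); save(a,'s4.png',(215,150,365,290),4)
E
```

```text
t 4.3 p [ 0.5636 -0.2003  0.1967] yaw -10.25 z [ 0.001 -0.    -1.   ]
.566,-.196,.35,-10 shift [  0.46   0.18 -15.33] turn -0.3
```

View pics/s4.png

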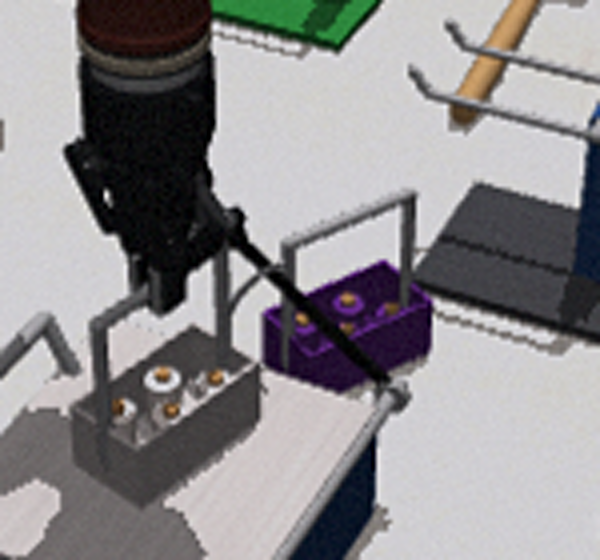

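The bar is gripped at its middle: the finger is at crop (165,285), where the bar's middle is (162,283). The true bar height is the tool reading plus about 31 mm. Now I lift.

{"fn": "servo_tool", "kwargs": {"increments": [[[0.3, 0, 0, -2, 0], [0.3, 0, 0, -5, 0], [0.3, 0, 0, -9, 0], [0.3, 0, 0, -12, 0], [0.3, 0, 0, -14, 0]]]}}

```text
t: 4.85
tool_pos: [0.5636, -0.2004, 0.3385]
tool_rot: [2.41, 2.012, 0.001]
contact_force: [-0.1, -0.6, -2.6]
opening: 0.0078
grip_force: 58.7
```

```bash
python3 g.py .51,0,.34,6 .465,.182,.34,6 .465,.182,.18,6 .573,.193,.18,6
```

```text
t 4.85 p [ 0.5636 -0.2004  0.3385] yaw -10.26 z [ 0.002 -0.001 -1.   ]
.51,0,.34,6 shift [18.76 -8.84 -0.18] turn -16.3
.465,.182,.34,6 shift [ 35.87 -16.51  -0.21] turn -16.3
.465,.182,.18,6 shift [ 35.88 -16.55  15.79] turn -16.3
.573,.193,.18,6 shift [38.89 -6.12 15.81] turn -16.3
```

{"fn": "servo_tool", "kwargs": {"increments": [[[0.3, 2.5, -1.2, 0, -2], [0.3, 6, -2.8, 0, -5], [0.3, 10, -4.6, 0, -8], [0.3, 14, -6.5, 0, -11], [0.3, 18, -8.3, 0, -14]]]}}

```text
t: 5.35
tool_pos: [0.5126, -0.0068, 0.3351]
tool_rot: [-2.145, -2.293, 0.001]
contact_force: [0.2, 1.3, -2.4]
opening: 0.0076
grip_force: 58.6
```

```bash
python3 g.py  .465,.182,.34,6 
```

```text
t 5.35 p [ 0.5126 -0.0068  0.3351] yaw 3.82 z [-0.001  0.    -1.   ]
.465,.182,.34,6 shift [19.16 -3.49 -0.48] turn -2.2
```

{"fn": "servo_tool", "kwargs": {"increments": [[[0.3, 4.5, -0.8, 0, -2.2], [0.3, 9, -1.6, 0, -2.2], [0.3, 13.5, -2.4, 0, -2.2], [0.3, 17, -3.1, 0, -2.2], [0.3, 18.8, -3.5, 0, -2.2]]]}}

```text
t: 5.85
tool_pos: [0.465, 0.1795, 0.3352]
tool_rot: [-2.099, -2.336, 0.001]
contact_force: [-0.2, -1.1, -2.9]
opening: 0.0076
grip_force: 58.6
```

{"fn": "servo_tool", "kwargs": {"increments": [[[0.3, 0, 0, 3, 0], [0.3, 0, 0, 7, 0], [0.3, 0, 0, 11, 0], [0.3, 0, 0, 14, 0], [0.3, 0, 0, 15.5, 0]]]}}

```text
t: 6.35
tool_pos: [0.4639, 0.1765, 0.1765]
tool_rot: [-2.101, -2.331, 0.009]
contact_force: [-1.2, -0.3, -3.7]
opening: 0.0078
grip_force: 58.6
```

{"fn": "servo_tool", "kwargs": {"increments": [[[0.3, 0, 0, 0, 0], [0.3, 0, 0, 0, 0]]]}}

```text
t: 6.55
tool_pos: [0.4672, 0.1771, 0.1823]
tool_rot: [2.103, 2.333, 0.002]
contact_force: [0.4, 0.7, -1.9]
opening: 0.0075
grip_force: 58.6
```

```bash
python3 g.py .573,.193,.18,6;  python3 - <<'E'
from h import *
a=cam('scene'); b=cam('top')
f=lambda d,x0,y0,x1,y1,k:cv2.resize(d['img'][y0:y1,x0:x1,::-1],None,fx=k,fy=k,interpolation=cv2.INTER_CUBIC)
cv2.imwrite('pics/m5.png',np.hstack([f(a,275,110,400,260,4),f(b,195,165,270,315,4)]))
o=ctrl.get_obs(); p=o['tool_pos']+[0,0,.031]
print((proj(a,p)-[275,110])*4,[(plane(a,275+u/4,110+v/4,.164)).round(3) for u,v in[(390,246),(358,293)]])
E
```

```text
t 6.55 p [0.4672 0.1771 0.1823] yaw 5.93 z [ 0.001  0.    -1.   ]
.573,.193,.18,6 shift [ 0.48 10.69  0.25] turn -0.1
[ 99.65397371 142.81478995] [array([0.682, 0.237, 0.164]), array([0.688, 0.17 , 0.164])]
```

View pics/m5.png

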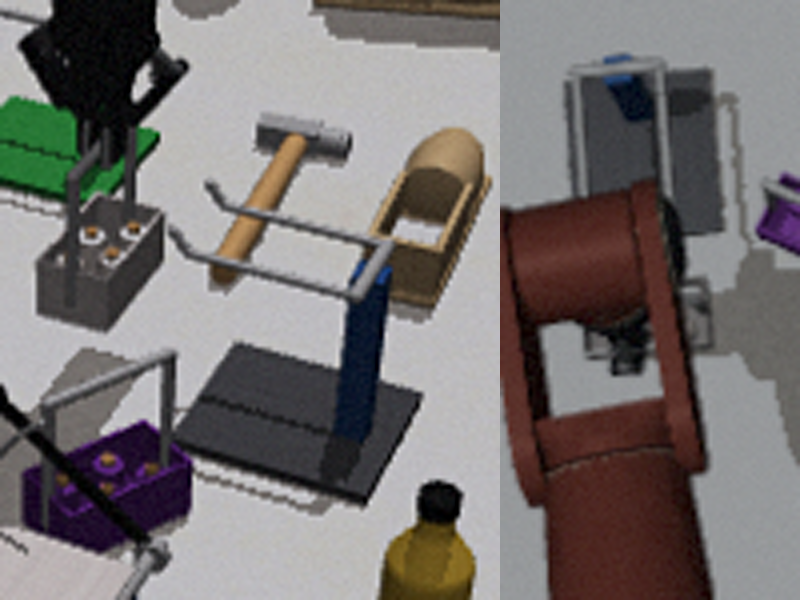

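```bash
python3 - <<'E'
from h import *
np.set_printoptions(precision=3,suppress=True)
a=cam('scene'); b=cam('top')
T=lambda u,v:(195+(u-500)/4,165+v/4); S=lambda u,v:(275+u/4,110+v/4)
r=[plane(b,*T(*p),.160)[:2] for p in[(576,75),(660,67),(580,190),(664,185)]]
print('rails top',r,'mid',(r[0]+r[1])/2,(r[2]+r[3])/2)
q=[plane(a,*S(*p),.160)[:2] for p in[(390,246),(358,293),(222,207),(190,252)]]
print('rails scene',q,'mid',(q[0]+q[1])/2,(q[2]+q[3])/2)
print('tray rim top',[plane(b,*T(*p),.13)[:2] for p in[(588,350),(710,350),(705,285)]])
print('tray rim scene z.128',[plane(a,*S(*p),.128)[:2] for p in[(100,195),(163,212),(103,272),(38,262)]])
print('bar scene',[plane(a,*S(*p),.209)[:2] for p in[(75,180),(130,130)]],tri(a,S(75,180),b,T(710,305)) )
E
```

```text
rails top [array([0.672, 0.243]), array([0.681, 0.171]), array([0.571, 0.235]), array([0.577, 0.163])] mid [0.677 0.207] [0.574 0.199]
rails scene [array([0.68 , 0.243]), array([0.686, 0.175]), array([0.549, 0.224]), array([0.558, 0.158])] mid [0.683 0.209] [0.554 0.191]
tray rim top [array([0.437, 0.227]), array([0.439, 0.122]), array([0.495, 0.128])]
tray rim scene z.128 [array([0.436, 0.234]), array([0.491, 0.239]), array([0.494, 0.142]), array([0.445, 0.127])]
bar scene [array([0.475, 0.131]), array([0.473, 0.214])] (array([0.473, 0.12 , 0.213]), np.float64(0.013458246749551149))
```

```bash
python3 g.py .585,.198,.182,5.5 
```

```text
t 6.75 p [0.4678 0.1773 0.1834] yaw 5.93 z [ 0.004  0.001 -1.   ]
.585,.198,.182,5.5 shift [ 0.85 11.88  0.18] turn 0.4
```

{"fn": "servo_tool", "kwargs": {"increments": [[[0.3, 0.6, 2.5, 0, 0], [0.3, 0.8, 5, 0, 0], [0.3, 0.8, 7.5, 0, 0], [0.3, 0.8, 10, 0, 0], [0.3, 0.8, 11.8, 0, 0]]]}}

```text
t: 7.25
tool_pos: [0.5851, 0.1974, 0.1824]
tool_rot: [2.103, 2.332, 0.003]
contact_force: [-0.1, 0.0, -2.7]
opening: 0.0072
grip_force: 58.7
```

{"fn": "servo_tool", "kwargs": {"increments": [[[0.3, 0, 0, 0, 0], [0.3, 0, 0, 0.8, 0], [0.3, 0, 0, 1.6, 0], [0.3, 0, 0, 2.4, 0], [0.3, 0, 0, 3, 0]]]}}

```text
t: 7.75
tool_pos: [0.5818, 0.1971, 0.1496]
tool_rot: [-2.102, -2.333, 0.002]
contact_force: [-0.1, -0.2, -2.6]
opening: 0.0077
grip_force: 58.7
```

{"fn": "servo_tool", "kwargs": {"increments": [[[0.3, 0, 0, 0, 0], [0.3, 0, 0, 0, 0]]]}}

```text
t: 7.95
tool_pos: [0.5827, 0.1972, 0.1509]
tool_rot: [-2.103, -2.333, 0.001]
contact_force: [0.5, -0.9, -1.9]
opening: 0.0078
grip_force: 58.7
```

```bash
python3 g.py; python3 - <<'E'
from h import *
print(ctrl.get_obs()['contact_force'])
a=cam('scene'); save(a,'s6.png',(275,110,400,260),4)
E
```

```text
t 7.95 p [0.5827 0.1972 0.1509] yaw 5.94 z [-0. -0. -1.]
[ 0.49216908 -0.9034061  -1.91123315]
```

View pics/s6.png

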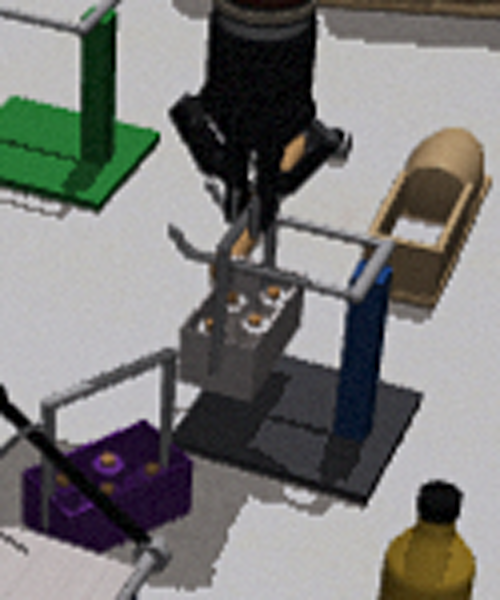

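The bar is over both prongs, with the near upright at crop (222,250) outside the near prong. It is still about 1 cm above them, so I lower until the prongs take the load.

{"fn": "servo_tool", "kwargs": {"increments": [[[0.3, 0, 0, 0.4, 0], [0.3, 0, 0, 0.8, 0], [0.3, 0, 0, 0.8, 0]]]}}

```text
t: 8.3
tool_pos: [0.5825, 0.1971, 0.1422]
tool_rot: [-2.103, -2.333, 0.002]
contact_force: [0.2, -0.2, -2.8]
opening: 0.0074
grip_force: 58.7
```

{"fn": "servo_tool", "kwargs": {"increments": [[[0.3, 0, 0, 0.3, 0], [0.3, 0, 0, 0.5, 0], [0.3, 0, 0, 0.5, 0]]]}}

```text
t: 8.6
tool_pos: [0.583, 0.1972, 0.138]
tool_rot: [-2.103, -2.334, 0.0]
contact_force: [-0.1, 0.4, -2.2]
opening: 0.0077
grip_force: 58.9
```

{"fn": "servo_tool", "kwargs": {"increments": [[[0.3, 0, 0, 0.2, 0], [0.3, 0, 0, 0.4, 0], [0.3, 0, 0, 0.4, 0]]]}}

```text
t: 8.9
tool_pos: [0.5834, 0.1973, 0.1374]
tool_rot: [2.103, 2.333, 0.001]
contact_force: [-6.3, -1.3, 10.4]
opening: 0.0078
grip_force: 60.2
```

{"fn": "servo_tool", "kwargs": {"increments": [[[0.3, 0, 0, 0.2, 0], [0.3, 0, 0, 0.3, 0], [0.3, 0, 0, 0.3, 0]]]}}

```text
t: 9.2
tool_pos: [0.5835, 0.1973, 0.1372]
tool_rot: [2.102, 2.333, 0.001]
contact_force: [-12.8, -3.4, 21.3]
opening: 0.0076
grip_force: 61.2
```

Seated: the load carries over at 0.137, which agrees with a bar height of 0.169. I relieve the push, then let go.

{"fn": "servo_tool", "kwargs": {"increments": [[[0.3, 0, 0, -0.5, 0], [0.3, 0, 0, -0.5, 0]]]}}

```text
t: 9.4
tool_pos: [0.584, 0.1974, 0.1376]
tool_rot: [2.102, 2.332, 0.004]
contact_force: [-1.1, -0.1, 6.3]
opening: 0.0079
grip_force: 59.5
```

{"fn": "servo_tool", "kwargs": {"increments": [[[2, 0, 0, 0, 0], [3, 0, 0, 0, 0], [5, 0, 0, 0, 0], [7, 0, 0, 0, 0], [7.5, 0, 0, 0, 0]]]}}

```text
t: 9.9
tool_pos: [0.5829, 0.1971, 0.1357]
tool_rot: [-2.103, -2.333, 0.001]
contact_force: [0.2, -0.3, -0.0]
opening: 0.0723
grip_force: 0.0
```

{"fn": "servo_tool", "kwargs": {"increments": [[[7.5, 0, 0, 0, 0], [7.5, 0, 0, -2, 0], [7.5, 0, 0, -5, 0], [7.5, 0, 0, -9, 0], [7.5, 0, 0, -13, 0]]]}}

```text
t: 10.4
tool_pos: [0.5825, 0.1971, 0.2668]
tool_rot: [-2.103, -2.333, 0.002]
contact_force: [0.1, -0.3, -0.4]
opening: 0.0748
grip_force: 0.0
```

```bash
python3 g.py .43,-.225,.23,5 ; python3 - <<'E'
from h import *
a=cam('scene'); save(a,'s7.png',(200,110,400,260),4)
E
```

```text
t 10.4 p [0.5825 0.1971 0.2668] yaw 5.94 z [-0.001 -0.    -1.   ]
.43,-.225,.23,5 shift [-40.4  -19.54   3.72] turn 0.9
```

View pics/s7.png

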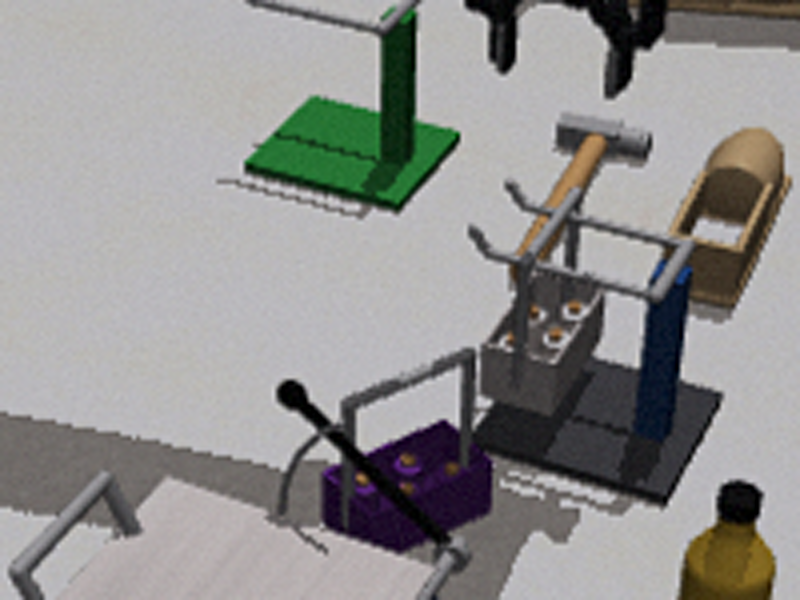

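The tote hangs on both prongs, let go (bar about crop (550,222), upright). Next is the lid bar. I measure the bar and pointer again with the tote out of the way.

```bash
python3 g.py .456,-.229,.25,5 ; python3 - <<'E'
from h import *
np.set_printoptions(precision=3,suppress=True)
a=cam('scene'); b=np.load('top0.npy',allow_pickle=True).item()
S=lambda u,v:(200+u/4,110+v/4)
print('bar z.135',[plane(a,*S(*p),.135)[:2] for p in[(22,568),(103,480)]])
# pointer: intersect ray with vertical plane y_box=+.132
for nm,H in(('H',np.array([.670,-.209,.09])),):
  for w in(4,5,6):
    w=np.radians(w); X=np.array([np.cos(w),np.sin(w),0]);Y=np.array([-np.sin(w),np.cos(w),0])
    for d,px in((a,S(291,394)),(b,(200+438/4,165+237/4)),(a,S(457,553))):
        o,r=ray(d,*px); s=((H-o)@Y+.132)/(r@Y); p=o+s*r; v=p-H
        print(np.degrees(w).round(),p,'L',np.hypot(v@X,v[2]).round(4),'ang',np.arctan2(v[2],-(v@X)).round(3))
E
```

```text
t 10.45 p [0.5859 0.1978 0.2765] yaw 5.94 z [ 0.012  0.003 -1.   ]
.456,-.229,.25,5 shift [-41.11 -17.37   2.39] turn 0.9
bar z.135 [array([ 0.464, -0.274]), array([ 0.455, -0.179])]
4.0 [ 0.542 -0.086  0.181] L 0.1496 ang 0.655
4.0 [ 0.531 -0.086  0.19 ] L 0.1646 ang 0.656
4.0 [ 0.666 -0.077  0.094] L 0.0062 ang 2.526
5.0 [ 0.544 -0.088  0.183] L 0.148 ang 0.679
5.0 [ 0.535 -0.088  0.162] L 0.1431 ang 0.527
5.0 [ 0.666 -0.077  0.093] L 0.0081 ang 2.698
6.0 [ 0.545 -0.089  0.185] L 0.1465 ang 0.703
6.0 [ 0.54  -0.09   0.136] L 0.126 ang 0.374
6.0 [ 0.666 -0.077  0.093] L 0.0101 ang 2.807
```

{"fn": "servo_tool", "kwargs": {"increments": [[[7.5, -3, -1.2, 0, 0], [7.5, -7, -2.9, 0, 0], [7.5, -11.5, -4.8, 0, 0], [7.5, -16, -6.7, 0, 0.9], [7.5, -20, -8.4, 0, 0.9]]]}}

```text
t: 11.0
tool_pos: [0.5191, -0.0121, 0.2655]
tool_rot: [-2.122, -2.317, 0.001]
contact_force: [1.0, -0.9, 0.5]
opening: 0.075
grip_force: 0.0
```

{"fn": "servo_tool", "kwargs": {"increments": [[[7.5, -4.2, -1.7, 0, 0], [7.5, -8.5, -3.5, 0, 0], [7.5, -12.8, -5.3, 0, 0], [7.5, -17, -7, 0, 0], [7.5, -20.5, -8.4, 0, 0]]]}}

```text
t: 11.5
tool_pos: [0.4533, -0.2239, 0.2656]
tool_rot: [2.123, 2.316, -0.0]
contact_force: [0.1, 0.2, 0.5]
opening: 0.075
grip_force: 0.0
```

{"fn": "servo_tool", "kwargs": {"increments": [[[8.5, 0, 0, 0, 0], [8.5, 0, 0, 0, 0]]]}}

```text
t: 11.7
tool_pos: [0.4541, -0.2224, 0.2655]
tool_rot: [-2.123, -2.314, -0.001]
contact_force: [0.6, -0.4, -0.3]
opening: 0.0851
grip_force: 0.0
```

```bash
python3 g.py .459,-.228,.104,5
```

```text
t 11.7 p [ 0.4541 -0.2224  0.2655] yaw 4.93 z [-0.001  0.001 -1.   ]
.459,-.228,.104,5 shift [-0.62  0.45 16.15] turn -0.1
```

{"fn": "servo_tool", "kwargs": {"increments": [[[8.5, -0.6, 0.4, 4, 0], [8.5, -0.6, 0.4, 8, 0], [8.5, -0.6, 0.4, 12, 0], [8.5, -0.6, 0.4, 15, 0], [8.5, -0.6, 0.4, 16.1, 0]]]}}

```text
t: 12.2
tool_pos: [0.4572, -0.2246, 0.1009]
tool_rot: [-2.114, -2.314, 0.001]
contact_force: [0.2, 1.2, -0.8]
opening: 0.0852
grip_force: 0.0
```

{"fn": "servo_tool", "kwargs": {"increments": [[[4, 0, 0, 0, 0], [2, 0, 0, 0, 0], [0.4, 0, 0, 0, 0], [0.4, 0, 0, 0, 0], [0.4, 0, 0, 0, 0]]], "newtons": 40}}

```text
t: 12.7
tool_pos: [0.4572, -0.2284, 0.1062]
tool_rot: [-2.119, -2.316, 0.008]
contact_force: [-24.3, -2.8, 9.6]
opening: 0.0119
grip_force: 12.0
```

{"fn": "servo_tool", "kwargs": {"increments": [[[0.4, 0, 0, 0, 0], [0.4, 0, 0, 0, 0]]]}}

```text
t: 12.9
tool_pos: [0.4567, -0.2284, 0.1062]
tool_rot: [-2.119, -2.314, 0.008]
contact_force: [-10.5, 0.3, 7.7]
opening: 0.0108
grip_force: 39.7
```

```bash
python3 g.py; python3 - <<'E'
import numpy as np
for t in(.1,.2,.3,.4,.5,.6,.635,.65):
    c,s=np.cos(t),np.sin(t); print(t,'fwd',round(100*(.215-.215*c+.045*s),2),'up',round(100*(.215*s+.045*c-.045),2))
E
```

```text
t 12.9 p [ 0.4567 -0.2284  0.1062] yaw 5.04 z [-0.006 -0.001 -1.   ]
0.1 fwd 0.56 up 2.12
0.2 fwd 1.32 up 4.18
0.3 fwd 2.29 up 6.15
0.4 fwd 3.45 up 8.02
0.5 fwd 4.79 up 9.76
0.6 fwd 6.3 up 11.35
0.635 fwd 6.86 up 11.88
0.65 fwd 7.11 up 12.09
```

Gripped at 11 mm. Now I follow the arc round the hinge.

{"fn": "servo_tool", "kwargs": {"increments": [[[0.4, 0, -0.2, 0, 0], [0.4, 0, 0, -1, 0], [0.4, 0, 0.4, -2.1, 0], [0.4, 0, 0.7, -3.2, 0], [0.4, 0, 1.1, -4.2, 0]]]}}

```text
t: 13.4
tool_pos: [0.4689, -0.2273, 0.1474]
tool_rot: [-2.121, -2.316, 0.005]
contact_force: [-3.9, -4.9, -4.7]
opening: 0.0105
grip_force: 38.9
```

{"fn": "servo_tool", "kwargs": {"increments": [[[0.4, 0, 0.5, -1, 0], [0.4, 0, 1, -2, 0], [0.4, 0, 1.6, -2.9, 0], [0.4, 0, 2.1, -3.8, 0], [0.4, 0, 2.1, -3.8, 0]]]}}

```text
t: 13.9
tool_pos: [0.4893, -0.2255, 0.1866]
tool_rot: [-2.12, -2.314, 0.008]
contact_force: [-10.2, -3.9, -0.3]
opening: 0.0105
grip_force: 39.2
```

```bash
python3 g.py
```

```text
t 13.9 p [ 0.4893 -0.2255  0.1866] yaw 5.03 z [-0.006 -0.001 -1.   ]
```

{"fn": "servo_tool", "kwargs": {"increments": [[[0.4, 0, 0.6, -1, 0], [0.4, 0, 1.3, -1.8, 0], [0.4, 0, 2.2, -2.7, 0], [0.4, 0, 3, -3.6, 0], [0.4, 0, 3, -3.6, 0]]]}}

```text
t: 14.4
tool_pos: [0.5192, -0.2229, 0.2236]
tool_rot: [-2.12, -2.314, 0.008]
contact_force: [-11.9, -2.6, 3.1]
opening: 0.0099
grip_force: 39.9
```

{"fn": "servo_tool", "kwargs": {"increments": [[[0.4, 0, 0, 0, 0], [0.4, 0, 0, 0, 0]]]}}

```text
t: 14.6
tool_pos: [0.518, -0.223, 0.2225]
tool_rot: [-2.119, -2.313, 0.01]
contact_force: [-12.3, -3.5, 4.7]
opening: 0.0101
grip_force: 39.9
```

```bash
python3 g.py; python3 - <<'E'
from h import *
a=cam('scene'); save(a,'s8.png',(190,170,340,330),3.75)
E
```

```text
t 14.6 p [ 0.518  -0.223   0.2225] yaw 5.0 z [-0.008 -0.001 -1.   ]
```

View pics/s8.png

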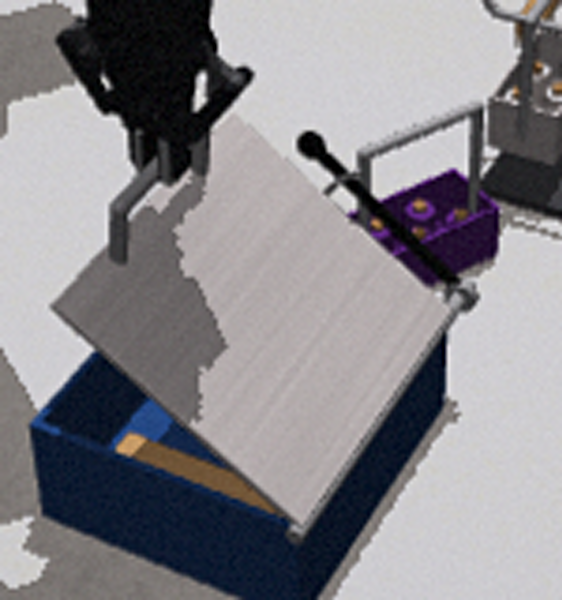

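```bash
python3 - <<'E'
from h import *
np.set_printoptions(precision=3,suppress=True)
a=cam('scene'); k=3.75; S=lambda u,v:(190+u/k,170+v/k)
w=np.radians(5); X=np.array([np.cos(w),np.sin(w),0]);Y=np.array([-np.sin(w),np.cos(w),0]);H=np.array([.670,-.209,.09])
def pt(px,yb):
    o,r=ray(a,*px); s=((H-o)@Y+yb)/(r@Y); v=o+s*r-H; return np.array([v@X,v[2]])
def ang(p,q,yb):
    A,B=pt(p,yb),pt(q,yb); d=B-A; return A,B,np.linalg.norm(d).round(4),np.arctan2(d[1],-d[0]).round(3)
print('ptr',ang(S(457,290),S(310,145),.132))
print('left',ang(S(440,300),S(235,118),.110)); print('near',ang(S(298,528),S(52,305),-.110))
g=a['img'].max(2); m=np.zeros_like(g); m[212:243,276:307]=(g[212:243,276:307]<45)
y,x=np.nonzero(m); l=cv2.fitLine(np.c_[x,y].astype(np.float32),cv2.DIST_HUBER,0,.01,.01).ravel(); print(len(x),l)
c=l[2:];d=l[:2]*np.sign(-l[0])
print('ptr fit',ang(c-15*d,c+15*d,.132))
# lid edges by Canny + Hough
e=cv2.Canny(cv2.cvtColor(a['img'],cv2.COLOR_RGB2GRAY),40,100)
for L in cv2.HoughLinesP(e,1,np.pi/360,20,minLineLength=25,maxLineGap=5).reshape(-1,4):
    if 195<L[0]<310 and 195<L[1]<320 and L[3]>L[1] and .6<(L[3]-L[1])/(L[2]-L[0]+1e-6)<1.3:
        yb=-.11 if L[3]>265 else .11; print(L,yb,ang(L[2:],L[:2],yb)[2:],ang(L[2:],L[:2],.132)[3])
E
```

```text
ptr (array([0.   , 0.004]), array([-0.115,  0.092]), np.float64(0.1457), np.float64(0.652))
left (array([-0.003,  0.011]), array([-0.162,  0.115]), np.float64(0.1901), np.float64(0.577))
near (array([0.004, 0.004]), array([-0.164,  0.119]), np.float64(0.2037), np.float64(0.602))
207 [  0.707   0.707 293.373 228.348]
ptr fit (array([-0.023,  0.024]), array([-0.086,  0.073]), np.float64(0.0794), np.float64(0.661))
[203 252 270 309] -0.11 (np.float64(0.2018), np.float64(0.548)) 0.548
```

Seen in the scene crop, the pointer runs (457,290)–(310,145), about 0.655 rad. The lid edges give 0.58–0.60 and the arc about 0.605. I raise the lid by 0.05.

{"fn": "servo_tool", "kwargs": {"increments": [[[0.4, 0, 0.4, -0.4, 0], [0.4, 0, 0.85, -0.75, 0], [0.4, 0, 0.85, -0.75, 0], [0.4, 0, 0.85, -0.75, 0], [0.4, 0, 0.85, -0.75, 0]]]}}

```text
t: 15.2
tool_pos: [0.5261, -0.2223, 0.2303]
tool_rot: [-2.119, -2.312, 0.011]
contact_force: [-14.2, -2.2, 5.9]
opening: 0.0103
grip_force: 39.9
```

```bash
python3 g.py; python3 - <<'E'
from h import *
np.set_printoptions(precision=3,suppress=True)
a=cam('scene'); save(a,'s9.png',(190,175,320,325),4)
w=np.radians(5); X=np.array([np.cos(w),np.sin(w),0]);Y=np.array([-np.sin(w),np.cos(w),0]);H=np.array([.670,-.209,.09])
for t in (.55,.6,.65,.7):
  c,s=np.cos(t),np.sin(t)
  f=lambda lx,yb,lz:(proj(a,H+X*(lx*c+lz*s)+Y*yb+np.array([0,0,1])*(-lx*s+lz*c))-[190,175])*4
  print(t,'near front top',f(-.206,-.11,.008),'left front top',f(-.206,.11,.008),'hinge corner',f(0,-.11,.008),f(0,.11,.008),'ptip',f(-.15,.132,0),'bar',f(-.215,0,.045))
o=ctrl.get_obs(); v=np.array(o['tool_pos'])+[0,0,.031]-H; print('arc angle',np.arctan2(v[2],-(v@X))-np.arctan2(.045,.215), np.hypot(v[2],v@X),np.hypot(.045,.215))
E
```

```text
t 15.2 p [ 0.5261 -0.2223  0.2303] yaw 4.99 z [-0.009 -0.001 -1.   ]
0.55 near front top [ 44.882 307.381] left front top [238.168 102.157] hinge corner [317.444 539.915] [478.749 308.027] ptip [314.406 145.992] bar [159.693 157.485]
0.6 near front top [ 52.005 299.72 ] left front top [245.536  94.246] hinge corner [317.965 540.372] [479.208 308.433] ptip [319.649 140.215] bar [169.856 150.912]
0.65 near front top [ 59.878 292.587] left front top [253.564  86.805] hinge corner [318.468 540.842] [479.65  308.853] ptip [325.356 134.779] bar [180.737 144.964]
0.7 near front top [ 68.497 286.012] left front top [262.242  79.861] hinge corner [318.954 541.322] [480.074 309.284] ptip [331.517 129.7  ] bar [192.32  139.668]
arc angle 0.6638106624592635 0.22410302338259955 0.21965882636488795
```

View pics/s9.png

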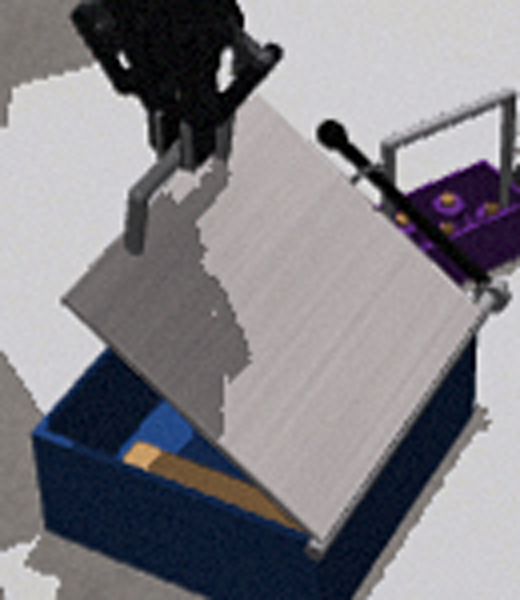

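Corners in this crop: lid front (63,300) and (258,93), pointer tip (331,133). Against the model the lid is about 0.04 rad below the pointer, so one small raise.

{"fn": "servo_tool", "kwargs": {"increments": [[[0.4, 0, 0.3, -0.25, 0], [0.4, 0, 0.6, -0.5, 0], [0.4, 0, 0.6, -0.5, 0], [0.4, 0, 0.6, -0.5, 0], [0.4, 0, 0.6, -0.5, 0]]]}}

```text
t: 15.75
tool_pos: [0.5321, -0.2217, 0.2356]
tool_rot: [-2.119, -2.312, 0.011]
contact_force: [-15.2, -2.8, 6.7]
opening: 0.0101
grip_force: 39.8
```

```bash
python3 g.py; python3 - <<'E'
from h import *
np.set_printoptions(precision=3,suppress=True)
a=cam('scene'); f=lambda q:np.array(q)
w=np.radians(5); X=np.array([np.cos(w),np.sin(w),0]);Y=np.array([-np.sin(w),np.cos(w),0]);H=np.array([.670,-.209,.09])
def pt(px,yb):
    o,r=ray(a,*px); s=((H-o)@Y+yb)/(r@Y); v=o+s*r-H; return np.array([v@X,v[2]])
e=cv2.Canny(cv2.cvtColor(a['img'],cv2.COLOR_RGB2GRAY),30,80)
for L in cv2.HoughLinesP(e,1,np.pi/720,14,minLineLength=18,maxLineGap=6).reshape(-1,4):
    sl=(L[3]-L[1])/(L[2]-L[0]+1e-6)
    if 195<L[0]<315 and 190<L[1]<315 and .6<sl<1.4:
        r=[]
        for yb in(-.11,.11,.132):
            d=pt(L[:2],yb)-pt(L[2:],yb); r.append(np.arctan2(d[1],-d[0]).round(3))
        print((L-[190,175,190,175])*4,r)
E
```

```text
t 15.75 p [ 0.5321 -0.2217  0.2356] yaw 4.99 z [-0.009 -0.002 -1.   ]
[320 124 408 236] [np.float64(0.831), np.float64(0.831), np.float64(0.831)]
[ 64 292 328 544] [np.float64(0.645), np.float64(0.645), np.float64(0.645)]
[352 160 424 252] [np.float64(0.834), np.float64(0.834), np.float64(0.834)]
[152 112 224 200] [np.float64(0.821), np.float64(0.821), np.float64(0.821)]
[368 156 436 228] [np.float64(0.702), np.float64(0.702), np.float64(0.702)]
[380 188 448 276] [np.float64(0.841), np.float64(0.841), np.float64(0.841)]
[416 204 484 280] [np.float64(0.739), np.float64(0.739), np.float64(0.739)]
```

```bash
python3 - <<'E'
from h import *
a=cam('scene'); g=cv2.GaussianBlur(cv2.cvtColor(a['img'],cv2.COLOR_RGB2GRAY),(3,3),0).astype(np.float32)
def fit(p,q,mode,yb):
    p,q=np.array(p,float),np.array(q,float); d=(q-p)/np.linalg.norm(q-p); n=np.array([-d[1],d[0]]); P=[]
    s=np.arange(-4,4.01,.25)
    for t in np.linspace(.08,.92,60):
        c=p+t*(q-p); L=(c+s[:,None]*n).astype(np.float32)
        v=cv2.remap(g,L[:,:1],L[:,1:],cv2.INTER_LINEAR).ravel()
        k=np.argmin(v) if mode=='dark' else np.argmax(abs(np.gradient(v)))
        P.append(c+s[k]*n)
    l=cv2.fitLine(np.float32(P),cv2.DIST_HUBER,0,.01,.01).ravel(); P=np.array(P)
    u=l[:2]; A=l[2:]+u*((p-l[2:])@u); B=l[2:]+u*((q-l[2:])@u)
    res=np.median(abs((P-l[2:])@np.array([-u[1],u[0]])))
    w=np.radians(5);X=np.array([np.cos(w),np.sin(w),0]);Y=np.array([-np.sin(w),np.cos(w),0]);H=np.array([.670,-.209,.09]);z=[]
    for px in(A,B):
        o,r=ray(a,*px); v=o+((H-o)@Y+yb)/(r@Y)*r-H; z.append([v@X,v[2]])
    e=np.subtract(*z[::-1]); print(A,B,'res',res.round(2),'ang',np.arctan2(e[1],-e[0]).round(3))
S=lambda u,v:(190+u/4,175+v/4)
fit(S(488,292),S(340,143),'dark',.132)
fit(S(318,538),S(70,296),'edge',-.11)
fit(S(462,278),S(300,132),'edge',.11)
E
```

```text
[312.61167626 247.37831585] [275.18898149 210.55792924] res 0.18 ang 0.65
[269.96630341 309.00378564] [206.84980215 249.69190489] res 0.18 ang 0.632
[303.65330501 246.09296112] [268.32227817 205.13420071] res 0.68 ang 0.767
```

The clean fits give pointer 0.650 and lid 0.632, well within tolerance. I hold a moment, then hand in.

{"fn": "servo_tool", "kwargs": {"increments": [[[0.4, 0, 0.1, -0.1, 0], [0.4, 0, 0.1, -0.1, 0], [0.4, 0, 0.1, -0.1, 0], [0.4, 0, 0.1, -0.1, 0], [0.4, 0, 0.1, -0.1, 0]]]}}

```text
t: 16.35
tool_pos: [0.5333, -0.2216, 0.2367]
tool_rot: [-2.119, -2.313, 0.01]
contact_force: [-13.4, -1.8, 6.9]
opening: 0.01
grip_force: 39.6
```

```bash
python3 -c "
from station import ctrl
print(ctrl.finish_job())"
```

```text
the job is handed in; nothing more can be done
None
```

Handed in at about 16 s: the tote hangs let go on the blue-post hook, and the gripper holds the lid about 0.02 rad from the pointer arm by camera measurement (0.08 allowed); no verdict came back.

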